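Stand the slumped file back in its row

ROBOT

A 7-joint arm with a two-finger parallel gripper is mounted at the origin on the work surface. World frame = base frame: x ahead of the robot, y to its left, z up, the work surface at z = 0. Lengths are in m, angles in rad, forces in N, time in s.
With the tool pointing down it reaches from about 0.4 to 0.75 m from the base axis. Payload 19.5 kg.
Tool frame: the origin (TCP) lies at the very end of the fingers, on their centre line; the grasp point (between the pads) lies 19 mm behind it; z points along the fingers, y is the line along which they close (so a half turn about z gives the same grasp; the last joint's range is limited). The gripper opens to 85 mm and grips with 20 to 120 N. Pads are 22 mm wide; open, the fingers measure 114 mm over their backs; the gripper's body (76 mm by 85 mm) begins 54 mm behind the grasp point. The pads swing forward as they close: fully open they stand 13 mm farther back than shut.
Start: joints at [-1.305, 0.707, -0.028, 1.485, 0.022, 0.951, -0.075], TCP at [0.174, 0.548, 0.231] pointing down, gripper open.
Joint ranges: [-2.71, 2.71], [-0.32, 2.16], [-1.57, 1.52], [0, 2.45], [-1.46, 4.6], [0, 2.02], [-2.83, 2.83]. Speed limits (rad/s): [1.89, 1.89, 2.57, 2.57, 3.01, 3.01, 3.01].

INTERFACE

Orientations are given as a unit quaternion [w, x, y, z].
In Python, from station import move_ptp, line_to, move_j, let_go, close, wait, solve_ik, camera, MotionError, hand_in, outline_of, place_of, get_clock, get_joints, get_joint_vel, get_tau, get_tcp_pos, get_ee_rot, get_force, get_moment, get_opening, get_gripper_force gives the robot as it stands. Calls block until the motion is done:
- move_ptp(position, orientation): joint-space move of the TCP to a pose.
- line_to(position, feed=0.15, frame=None): straight line of the TCP; frame=None keeps the orientation; feed is the mean speed in m/s.
- move_j(angles): joint-space move.
- let_go() and close(grip_force=None): open the fingers fully, or close them until they stop; grip_force is the grip in N (None keeps the last).
- wait(seconds).
- solve_ik(position, orientation): joint angles nearest the present ones, or None.
- camera(name): name is "side" or "top"; returns a dict with "img" (480x640x3 uint8, red, green, blue), "K" (3x3 intrinsics, pixels), "R" (3x3) and "t" (3): a world point X has camera coordinates R X + t. Camera axes: x right, y down, z forward; pixel columns grow to the right and rows downward; lengths in m; the calibration is good to about 2 mm. A picture is of the moment at which its call begins. There is no depth.
A pose or a line that the arm cannot do raises MotionError and nothing moves.
- hand_in(): hands the job in; it is judged then, once.
Trained networks look in the newest picture that a camera, given by its name, has taken for a name from the list of things; names that differ only in an ending like _2 or _b are one class to them, and where a whole thing is asked for, a point or a joint stands for the part that bears it (a point fixed in the world has none). Each returns a list of dicts, best first, with "confidence" (0 to 1); they miss things now and then, are a little off and sometimes report something else, mostly with a low value. They report only what shows in the picture. A call takes as long as a camera call. They do not tell look-alikes from the thing itself.
- outline_of(camera, target): "mask" (480x640 bool, what is visible of it) and "extent" ([centre column, centre row, width, height] in pixels, round what is visible of it).
- place_of(camera, target): "point" ([row, column] in pixels: a listed point, or the origin of a listed thing).
Readings, each from a call of its own:
- get_clock(): time.
- get_joints(): joint angles.
- get_joint_vel(): joint speeds.
- get_tau(): joint torques, N m.
- get_tcp_pos(): TCP position.
- get_ee_rot(): TCP orientation.
- get_force(): force on the tool from outside, world axes, zero at the start.
- get_moment(): the same for the moment, N m.
- get_opening(): opening from 0.0 (shut) to 1.0 (fully open).
- get_gripper_force(): force on a finger pad.
Only numpy, scipy, OpenCV 4.12 (cv2) and the standard library are available. Lean on these libraries where they do the work, as an engineer would, in place of code of your own. Each camera call takes 0.05 s, during which the arm holds its last target. There are 200 camera calls.

TASK

One of the three small lever-arch files has slumped over sideways onto the cake carton. Push it back up on its foot so that it stands upright beside its neighbour, and push its spine in until it is flush with the spine next to it. Only push with the fingers - do not lift the file - and leave the other files, the carton, the glasses and the hole punch where they are.

Things in the scene. Friction and masses are not known exactly. Their poses are not given: they have to be found in the camera images.
- file_slumped: The slumped A5 lever-arch file, black, white spine label, rigid: 185 deep (x) x 70 thick (y) x 228 tall (z) mm, 0.6-0.95 kg. Origin: centre of its underside; z up the file, x from spine (x = -92.5) to fore-edge. It leans 34-43 degrees towards its own -y (z axis tips to -y), its -y cover on the carton's top edge, and sticks out of the row 20-42 mm on the spine side.
- slumped_heel (a point): Middle of the slumped file's lower -y edge, at (0, -35, 0) mm in its frame; it stands on the table. The file tips up about this edge, which does not slip when the top is pushed towards +y; about 20 degrees short of upright it balances, then drops onto its foot by itself, a few mm clear of file_next.
- slumped_spine (a point): Centre of the slumped file's spine face; at (-92.5, 0, 114) mm in its frame. Standing, the file slides in on its steel-edged foot (friction about 0.4) when the spine is pushed squarely in its middle anywhere below 190 mm height.
- file_next: The upright file that the slumped one belongs beside: same kind and size (185 x 70 x 228 mm), same axes, origin at the centre of its underside, spine at its x = -92.5, facing the robot to within 10 degrees. The slumped file's place is on its -y side. Loose, about 0.85 kg.
- file_narrow: The second upright file, 52 mm thick, otherwise alike (185 deep, 228 tall), on the +y side of file_next and 1 to 2 mm from it, spines flush; origin at the centre of its underside. Loose. Beyond it a fixed stack of black letter trays (255 wide, 335 deep, 225 mm tall) ends the row.
- carton: The closed white cake carton, 290 x 290 x 110 mm high, 2.4 kg, loose, parallel to the row on the slumped file's -y side. Origin: centre of its underside. Its near face is about 78 to 102 mm from the heel.
- glass_a: A drinking glass, 64 mm wide at the rim, 125 tall, loose, standing in front of the carton towards the robot's right; origin at the centre of its underside.
- glass_b: The other drinking glass, same size, nearby; origin at the centre of its underside.
- punch: A two-hole desk punch, about 115 x 58 x 65 mm, loose, standing in front of the letter trays to the robot's left; origin at the centre of its underside.
There are look-alikes about, which are no part of the job. Leave any blue or yellow look-alike of the file_narrow alone.

How it is judged:
By the outcome, as a careful person would: the job done as asked, in the order asked, and still so for the second after the job is handed in, with the robot touching nothing.
It also fails if it takes over 54 s, if anything falls off the work surface, if the arm or the gripper's body presses on something with over 40 N, if the wrist force passes 120 N, or if a joint passes its speed limit or range.

## Working session

There is one attempt and no reset: what is moved stays moved. The work goes in short steps, each a Python script; the robot and the scene stay as the last script left them, time stands still between calls to the robot, and variables do not carry over. Pictures are saved under pics/ and viewed, at most 13 in all, crops included, and the job is handed in when it is done.

```bash
mkdir -p pics; ls; python3 - <<'E'
from station import *
import cv2,numpy as np
for c in ["side","top"]:
    d=camera(c); cv2.imwrite(f"pics/{c}0.png",d["img"][:,:,::-1])
    print(c,d["K"].tolist(),d["R"].round(4).tolist(),d["t"].round(4).tolist())
    for n in ["file_slumped","slumped_heel","slumped_spine","file_next","file_narrow","carton","glass_a","punch"]:
        print(n,[(np.round(p["point"],1).tolist(),round(p["confidence"],2)) for p in place_of(c,n)],
          [(np.round(p["extent"]).tolist(),round(p["confidence"],2)) for p in outline_of(c,n)])
print(get_clock(),get_ee_rot())
E
```

```text
pics
side [[467.71918802896306, 0.0, 317.57846918915874], [0.0, 467.71918802896306, 234.07684584735247], [0.0, 0.0, 1.0]] [[0.2515, -0.9679, -0.0005], [-0.9134, -0.2372, -0.3309], [0.3201, 0.0836, -0.9437]] [-0.1724, 0.4406, 1.0949]
file_slumped [([183.1, 310.0], 0.93)] [([341.0, 171.0, 89.0, 99.0], 0.62)]
slumped_heel [] [([341.0, 173.0, 91.0, 95.0], 0.62)]
slumped_spine [([206.5, 334.9], 0.61)] [([340.0, 170.0, 86.0, 95.0], 0.68)]
file_next [([172.1, 282.1], 0.55)] [([277.0, 153.0, 50.0, 110.0], 0.96), ([461.0, 343.0, 34.0, 29.0], 0.26)]
file_narrow [([168.0, 260.2], 0.97), ([321.4, 154.8], 0.68), ([272.9, 265.0], 0.64)] [([130.0, 313.0, 115.0, 41.0], 0.95), ([250.0, 148.0, 40.0, 113.0], 0.93), ([277.0, 152.0, 51.0, 114.0], 0.7), ([256.0, 254.0, 48.0, 98.0], 0.65)]
carton [([198.6, 404.4], 0.91)] [([410.0, 190.0, 129.0, 131.0], 0.76), ([413.0, 292.0, 32.0, 35.0], 0.75)]
glass_a [([346.6, 451.6], 0.89), ([297.2, 409.2], 0.73)] [([413.0, 290.0, 26.0, 34.0], 0.98), ([460.0, 345.0, 39.0, 28.0], 0.64)]
punch [([237.6, 157.5], 0.73)] [([154.0, 238.0, 32.0, 49.0], 0.66)]
top [[615.3800717
[... 451 characters left out ...]
, 0.58)] [([254.0, 145.0, 46.0, 109.0], 0.91)]
file_narrow [([279.5, 273.6], 0.9), ([163.8, 234.4], 0.83), ([364.2, 168.2], 0.79), ([273.4, 145.1], 0.7)] [([266.0, 272.0, 44.0, 95.0], 0.84), ([227.0, 148.0, 47.0, 104.0], 0.75), ([150.0, 366.0, 120.0, 48.0], 0.59), ([330.0, 149.0, 94.0, 108.0], 0.56)]
carton [([152.5, 403.7], 0.86), ([160.8, 263.7], 0.34)] [([408.0, 148.0, 142.0, 142.0], 0.66), ([436.0, 262.0, 37.0, 32.0], 0.59)]
glass_a [([303.6, 487.7], 0.69), ([264.6, 428.4], 0.65)] [([497.0, 302.0, 38.0, 28.0], 0.86), ([436.0, 261.0, 35.0, 33.0], 0.73)]
punch [([270.5, 145.4], 0.88)] [([143.0, 274.0, 49.0, 52.0], 0.63)]
1.7 [-3.12112885e-06  1.53275112e-01  9.88183556e-01 -2.74501685e-05]
```

View pics/side0.png

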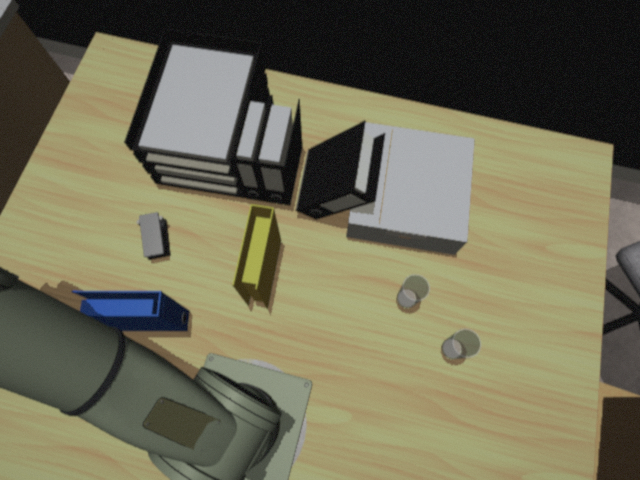

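View pics/top0.png

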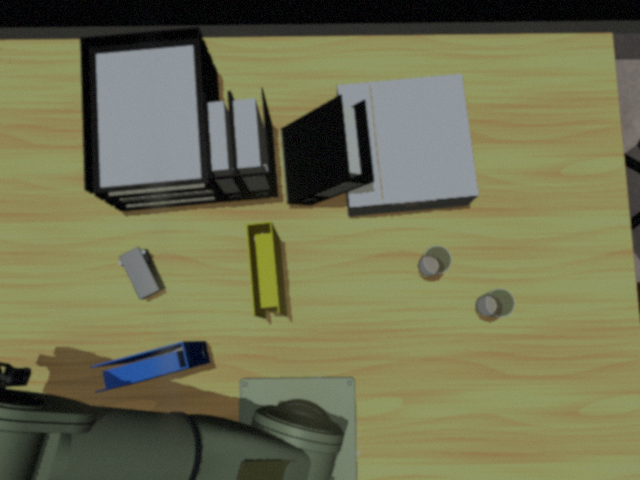

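The side view shows the slumped black file at (341,171), file_next at (277,150), file_narrow at (250,148) and the carton at (410,190). In the top view the same things are at (328,150), (254,145), (227,148) and (408,148).

Things that could be mistaken for the slumped file, in top-view pixels:
- file_next (254,145): upright.
- file_narrow (227,148): upright.
- Yellow file (265,270): look-alike, leave alone.
- Blue file (150,366): look-alike, leave alone.

I choose the black leaning file at (328,150) and check it in a close crop.

```bash
python3 - <<'E'
import cv2,numpy as np
a=cv2.imread("pics/top0.png")[75:225,200:400]; b=cv2.imread("pics/side0.png")[85:235,225:425]
g=lambda i:(255*(cv2.resize(i,(800,600),interpolation=cv2.INTER_CUBIC)/255.)**0.5).astype(np.uint8)
for n,i,o in(("top",a,(200,75)),("side",b,(225,85))):
    i=g(i)
    for k in range(0,200,20):
        cv2.line(i,(k*4,0),(k*4,6),(0,0,255),1);cv2.putText(i,str(o[0]+k),(k*4,18),0,.4,(0,0,255))
        if k<150: cv2.putText(i,str(o[1]+k),(0,k*4+4),0,.4,(0,0,255))
    cv2.imwrite(f"pics/crop_{n}.png",i)
E
```

```text
(no output)
```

View pics/crop_top.png

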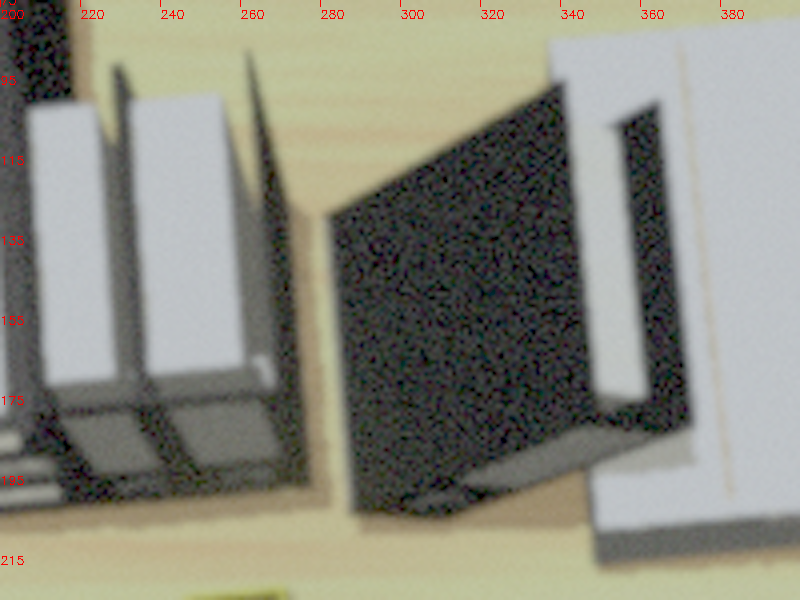

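View pics/crop_side.png

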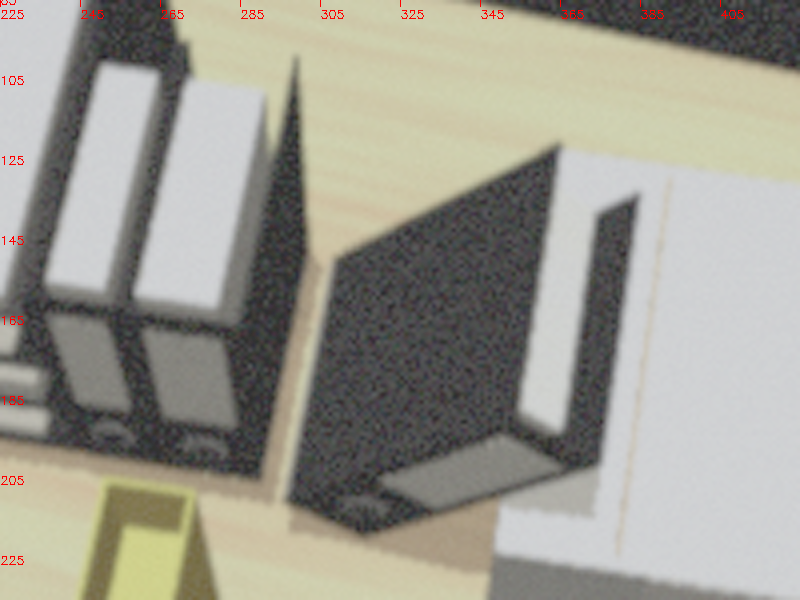

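The crops confirm the choice. The black file leans right onto the carton: its heel spine corner is at top (312,204) and side (316,218), and its upper -y spine corner is at top (373,181) and side (375,201). I'll fit box models to the corner pixels in both views.

```bash
cat > geo.py <<'E'
import numpy as np
from scipy.spatial.transform import Rotation as Ro
C={"side":dict(K=[[467.719,0,317.578],[0,467.719,234.077],[0,0,1]]),"top":dict(K=[[615.38,0,326.887],[0,615.38,232.2],[0,0,1]])}
def cams():
    from station import camera
    return {c:camera(c) for c in("side","top")}
def proj(d,X):
    p=(np.atleast_2d(X)@d["R"].T+d["t"])@np.array(d["K"]).T; return p[:,:2]/p[:,2:]
E
python3 - <<'E'
from geo import *; from scipy.optimize import least_squares
D=cams()
S={("top",-1,1,0):(288,203),("side",-1,1,0):(297,210),("top",1,1,0):(282,129),("side",1,1,0):(308.75,150),
("top",1,1,1):(341.2,95.75),("side",1,1,1):(365,121.25),("top",-1,-1,1):(372.75,181.25),("side",-1,-1,1):(375,201.25),
("top",1,-1,1):(364.75,100.25),("side",1,-1,1):(384.5,133.25),("top",-1,-1,0):(311.75,203.75),("side",-1,-1,0):(315.75,218.5)}
N={("top",-1,-1,0):(276.75,196.75),("side",-1,-1,0):(290,204.5),("top",1,-1,1):(262,87),("side",1,-1,1):(298.75,98.75),
("side",-1,-1,1):(285,166),("side",1,-1,0):(302,147.5),("top",1,-1,0):(272.5,126)}
Cc={("top",-1,1,0):(349.5,216.75),("top",-1,1,1):(348.75,207.5),("side",-1,1,1):(349,223),("top",1,1,1):(337,84.5)}
def fit(M,dim,lean):
    def pts(p,k):
        l=p[3] if lean else 0
        # heel-based: p = heel x,y (lower -y edge middle)
        q=np.array([k[0]*dim[0]/2,(k[1]+1)*dim[1]/2,k[2]*dim[2]])
        return np.array([p[0],p[1],0])+Ro.from_euler("ZX",[p[2],l]).apply(q)
    f=lambda p:np.concatenate([proj(D[k[0]],pts(p,k[1:]))[0]-v for k,v in M.items()])
    r=least_squares(f,[.6,0,0]+([.6] if lean else []),loss="soft_l1",f_scale=1.)
    print(r.x.round(4),np.degrees(r.x[2:]).round(1)); print(f(r.x).reshape(-1,2).round(1).tolist())
    for k in sorted({k[1:] for k in M}): print(k,pts(r.x,k).round(3))
fit(S,(.185,.07,.228),1); fit(N,(.185,.07,.228),0); fit(Cc,(.29,.29,.11),0)
E
```

```text
[ 0.627  -0.0277  0.0719  0.6512] [ 4.1 37.3]
[[-0.2, 0.8], [-2.1, -0.0], [0.3, -0.6], [-0.6, -1.3], [0.1, -1.5], [-1.0, -1.8], [1.8, 1.1], [-0.8, 0.0], [1.7, -0.4], [0.4, -0.4], [0.3, 1.9], [0.1, 0.9]]
(-1, -1, 0) [ 0.535 -0.034 -0.   ]
(-1, -1, 1) [ 0.545 -0.172  0.181]
(-1, 1, 0) [0.531 0.021 0.042]
(1, -1, 1) [ 0.729 -0.159  0.181]
(1, 1, 0) [0.715 0.034 0.042]
(1, 1, 1) [ 0.725 -0.103  0.224]
[0.6489 0.0534 0.089 ] [5.1]
[[2.3, 0.4], [-0.3, 0.8], [0.6, 0.3], [-0.3, -0.7], [-1.0, 0.2], [-0.4, -1.1], [0.1, -1.7]]
(-1, -1, 0) [0.557 0.045 0.   ]
(-1, -1, 1) [0.557 0.045 0.228]
(1, -1, 0) [0.741 0.062 0.   ]
(1, -1, 1) [0.741 0.062 0.228]
[ 0.6774 -0.399   0.0927] [5.3]
[[-0.2, 0.2], [2.1, -0.1], [-0.9, -0.7], [0.0, 0.3]]
(-1, 1, 0) [ 0.506 -0.124  0.   ]
(-1, 1, 1) [ 0.506 -0.124  0.11 ]
(1, 1, 1) [ 0.795 -0.097  0.11 ]
```

```bash
cat >> geo.py <<'E'
PSI=0.08
U=np.array([np.cos(PSI),np.sin(PSI),0]); V=np.array([-np.sin(PSI),np.cos(PSI),0]); Z=np.array([0,0,1.])
def ori(d,a,ydir):
    "tool z = sin(a)*d - cos(a)*Z ; tool y along ydir"
    z=np.sin(a)*d-np.cos(a)*Z; y=ydir-(ydir@z)*z; y/=np.linalg.norm(y)
    q=Ro.from_matrix(np.column_stack([np.cross(y,z),y,z])).as_quat(); return q[[3,0,1,2]]
HEEL=np.array([.627,-.0277,0])
def cov(th,r=.2,off=0.): # point on the -y cover, off = clearance along outward normal
    return HEEL+r*(-np.sin(th)*V+np.cos(th)*Z)+off*(-np.cos(th)*V-np.sin(th)*Z)
E
python3 - <<'E'
from geo import *; from station import *
D=cams()
from scipy.optimize import least_squares
def ground(c,px,z=0): 
    return least_squares(lambda p:proj(D[c],[p[0],p[1],z])[0]-px,[.5,0]).x.round(3)
print("yellow top px, corners at table/at .05:",[ground("top",p,z) for p in((255,316),(247,224),(272,224),(280,308)) for z in(0,.06,.2)])
print("glasses",ground("top",(428,265)),ground("top",(488,304)))
for a in np.radians([35,50,60,70]):
  for n,yd in(("y=u",U),("y=-u",-U),("y=v",V),("y=-v",-V)):
    o=ori(V,a,yd)
    r=[solve_ik(p,o) for p in(cov(.65,off=.06)+.12*Z,cov(.65,off=.03),cov(.2))]
    print("tip",round(np.degrees(a)),n,[None if x is None else np.round(x,2).tolist() for x in r])
sp=HEEL+.035*V-.0925*U
for a in np.radians([15,30,45,60]):
  for n,yd in(("y=v",V),("y=-v",-V),("y=u",U)):
    o=ori(U,a,yd)
    r=[solve_ik(p,o) for p in(sp-.05*U+.25*Z,sp-.05*U+.13*Z,sp+.03*U+.13*Z)]
    print("spine",round(np.degrees(a)),n,[None if x is None else np.round(x,2).tolist() for x in r])
E
```

```text
yellow top px, corners at table/at .05: [array([0.273, 0.101]), array([0.271, 0.093]), array([0.266, 0.077]), array([0.492, 0.122]), array([0.481, 0.114]), array([0.454, 0.095]), array([0.491, 0.062]), array([0.48 , 0.056]), array([0.454, 0.043]), array([0.291, 0.042]), array([0.288, 0.037]), array([0.281, 0.026])]
glasses [ 0.388 -0.308] [ 0.295 -0.445]
tip 35 y=u [[0.53, 1.11, -0.22, 0.62, -0.34, 1.71, 0.48], [0.55, 1.17, -0.34, 0.85, -0.23, 1.43, 0.51], [0.44, 1.01, -0.33, 1.09, -0.31, 1.28, 0.43]]
tip 35 y=-u [[0.31, 1.2, 0.86, 0.64, -1.2, 1.95, -2.35], [0.2, 1.34, 1.08, 0.87, -1.38, 1.89, -2.13], [-0.01, 1.2, 1.08, 1.12, -1.32, 1.85, -2.13]]
tip 35 y=v [[0.68, 1.19, -1.0, 0.61, 0.3, 1.73, 1.77], [0.75, 1.33, -1.24, 0.84, 0.56, 1.53, 1.65], [0.67, 1.17, -1.11, 1.08, 0.37, 1.32, 1.52]]
tip 35 y=-v [[0.39, 1.13, 0.4, 0.63, -0.83, 1.81, -0.89], [0.34, 1.19, 0.36, 0.86, -0.81, 1.58, -0.75], [0.21, 1.02, 0.29, 1.11, -0.78, 1.44, -0.82]]
tip 50 y=u [[0.59, 1.28, -0.36, 0.36, -0.44, 1.94, 0.41], [0.62, 1.33, -0.51, 0.63, -0.27, 1.66, 0.49], [0.55, 1.14, -0.47, 0.99, -0.39, 1.42, 0.48]]

[... 1429 characters left out ...]
.95, -0.72, 0.22, -0.85]]
spine 15 y=u [[-0.08, 0.45, 0.05, 2.05, -0.08, 0.38, 0.11], [0.22, 0.73, -0.47, 2.21, 1.6, 0.31, -1.59], [-0.05, 0.76, -0.01, 1.95, 0.01, 0.18, 0.01]]
spine 30 y=v [[0.51, 0.53, -0.9, 2.31, 1.75, 0.48, -0.19], None, [0.58, 1.13, -1.35, 2.2, 1.89, 1.14, -0.11]]
spine 30 y=-v [[0.12, 0.43, -0.25, 2.32, 2.45, 0.17, 2.29], None, [0.21, 0.8, -0.47, 2.21, 2.42, 0.48, 2.36]]
spine 30 y=u [[0.51, 0.53, -0.9, 2.31, 1.75, 0.48, -1.76], None, [0.58, 1.13, -1.35, 2.2, 1.89, 1.14, -1.69]]
spine 45 y=v [None, None, None]
spine 45 y=-v [None, None, None]
spine 45 y=u [None, None, None]
spine 60 y=v [None, None, None]
spine 60 y=-v [None, None, None]
spine 60 y=u [None, None, None]
```

```bash
cat > plan.py <<'E'
from geo import *
o=ori(V,np.radians(55),U)
P0=cov(.65,.195,.07)-.02*V+.07*Z
P1=cov(.65,.195,.035)
via=np.array([.42,-.2,.42]); ov=ori(V,np.radians(25),U)
E
python3 - <<'E'
from plan import *; from station import *
q=get_ee_rot(); p=get_tcp_pos(); print(p)
for n,(a,b) in dict(lift=(p+[0,0,.2],q),via=(via,ov),P0=(P0,o),P1=(P1,o)).items(): print(n,np.round(a,3),solve_ik(a,b))
try:
    close(); line_to(p+np.array([0,0,.2]),feed=.3)
    move_ptp(via,ov); print(get_clock())
    move_ptp(P0,o); print(get_clock(), get_tcp_pos(), get_force())
except MotionError as e: print("ERR",e)
import cv2
d=camera("side"); cv2.imwrite("pics/side1.png",d["img"][:,:,::-1])
E
```

```text
[0.17417893 0.54796006 0.23128038]
lift [0.174 0.548 0.431] [-1.31150275  0.57709436 -0.01645462  1.02478718  0.00895145  1.53984186
 -0.062595  ]
via [ 0.42 -0.2   0.42] [ 0.37737507  0.55038607  0.44028356  1.28365585 -0.50204035  1.69930579
  0.90080127]
P0 [ 0.642 -0.221  0.183] None
P1 [ 0.639 -0.173  0.134] [ 0.63910209  1.39908685 -0.57455214  0.53150679 -0.26744847  1.74346302
  0.47693679]
6.2833
ERR the arm cannot take that pose within its joint ranges
```

View pics/side1.png

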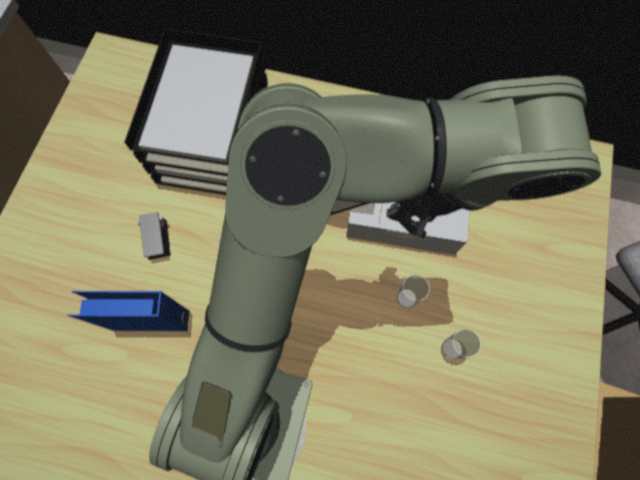

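The arm is at the via pose with the gripper above the carton's near edge, around (420,215); nothing has been touched. I'll search for an approach the arm can reach.

```bash
python3 - <<'E'
from plan import *; from station import *
for a in (42,46,50,55):
  o=ori(V,np.radians(a),U)
  for sh in(0,-.02):
    r=[]
    for off,dv,dz in((.07,.02,.07),(.06,.01,.05),(.05,.01,.03),(.04,.02,.01),(.035,0,0),(.03,.01,0)):
      p=cov(.65,.195,off)-dv*V+dz*Z+sh*U
      s=solve_ik(p,o); r.append((p.round(3).tolist(),s is not None))
    q=[solve_ik(cov(t,.195,.008)+sh*U,o) is not None for t in(.65,.5,.4,.3,.2,.1)]
    print(a,sh,r if a==42 and sh==0 else [x[1] for x in r],q)
E
```

```text
42 0 [([0.642, -0.221, 0.183], True), ([0.641, -0.203, 0.169], True), ([0.64, -0.195, 0.155], True), ([0.641, -0.197, 0.141], True), ([0.639, -0.173, 0.134], True), ([0.639, -0.179, 0.137], True)] [True, True, True, True, True, True]
42 -0.02 [True, True, True, True, True, True] [True, True, True, True, True, True]
46 0 [True, True, True, True, True, True] [True, True, True, True, True, True]
46 -0.02 [True, True, True, True, True, True] [True, True, True, True, True, True]
50 0 [True, True, True, True, True, True] [True, True, True, True, True, True]
50 -0.02 [True, True, True, True, True, True] [True, True, True, True, True, True]
55 0 [False, True, True, True, True, True] [True, True, True, True, True, True]
55 -0.02 [True, True, True, True, True, True] [True, True, True, True, True, True]
```

```bash
python3 - <<'E'
from plan import *; from station import *
import cv2
o=ori(V,np.radians(50),U); sh=-.008*U
for b in (.03,.02,.01,0):
    Pa=P0-b*V+sh
    if solve_ik(Pa,o) is not None: break
print(b,Pa.round(3))
try:
    move_ptp(Pa,o); print(get_clock(),get_force().round(1))
    line_to(cov(.65,.195,.035)-.01*V+sh,feed=.15); print(get_clock(),get_force().round(1))
    for off in(.03,.022,.016,.011,.007,.003):
        line_to(cov(.65,.195,off)+sh,feed=.06); f=get_force(); print(off,get_clock(),f.round(1))
        if np.linalg.norm(f)>3: break
except MotionError as e: print("ERR",e)
d=camera("top"); cv2.imwrite("pics/top2.png",d["img"][:,:,::-1])
E
```

```text
0.01 [ 0.635 -0.231  0.183]
7.6417 [-0.5  1.   0.5]
8.425 [-0.8  0.8  0.3]
0.03 8.8167 [-0.   0.2 -0.5]
0.022 9.1 [ 0.1  0.8 -0.1]
0.016 9.35 [ 0.3 -0.6  0.6]
0.011 9.6 [ 0.  -0.8 -1.5]
0.007 9.85 [ 0.7 -0.4 -1.6]
0.003 10.1 [-0.7 -0.7 -1.7]
```

View pics/top2.png

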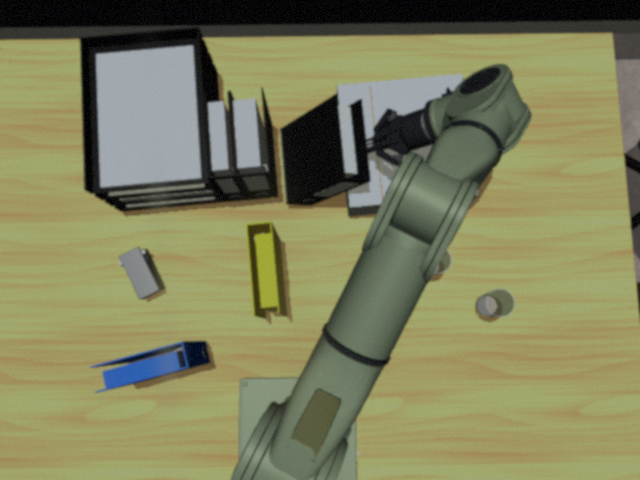

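The finger is on the cover's edge at about (370,143), roughly mid-depth, and the file has just begun to rise. I'll continue along the arc.

```bash
python3 - <<'E'
from plan import *; from station import *
import cv2
sh=-.008*U
try:
    for th in np.arange(.6,.12,-.06):
        line_to(cov(th,.195,.008)+sh,feed=.07); f=get_force(); print(round(th,2),get_clock(),f.round(1))
        if np.linalg.norm(f)>25: print("stop"); break
except MotionError as e: print("ERR",e)
d=camera("top"); cv2.imwrite("pics/top3.png",d["img"][:,:,::-1])
E
```

```text
0.6 10.4 [-0.3 -0.9 -0.2]
0.54 10.7167 [ 0.7 -0.6 -0.2]
0.48 11.0333 [-0.5 -0.  -1. ]
0.42 11.35 [-0.2  0.7  0.4]
0.36 11.6667 [-0.1  0.  -0.2]
0.3 11.9833 [-0.3 -0.4 -0.4]
0.24 12.3 [0.  0.7 0.1]
0.18 12.6167 [ 0.1 -0.4 -0. ]
```

View pics/top3.png

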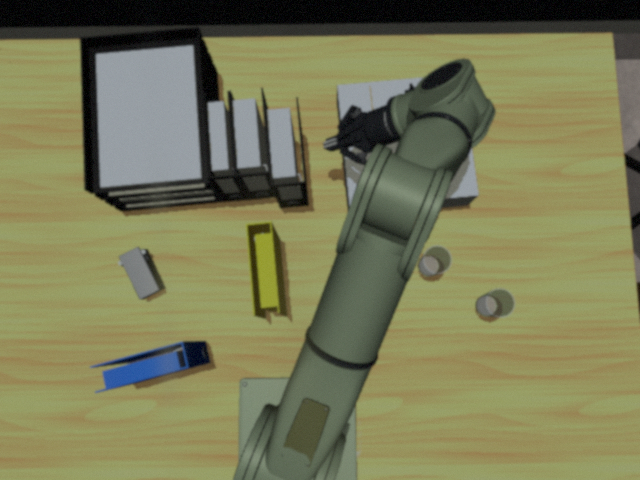

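The file stands beside file_next, with its top at (285,145) and its spine sticking out at about (292,200). I'll retreat the arm to the right and measure.

```bash
python3 - <<'E'
from plan import *; from station import *
import cv2
p=get_tcp_pos()
try:
    line_to(p-.05*V+.03*Z,feed=.2); move_ptp([.36,-.34,.42],ov)
except MotionError as e: print("ERR",e)
print(get_clock(),get_tcp_pos())
g=lambda i:(255*(cv2.resize(i,(400,600),interpolation=cv2.INTER_CUBIC)/255.)**0.5).astype(np.uint8)
t,s=camera("top")["img"],camera("side")["img"]
cv2.imwrite("pics/t4.png",t[:,:,::-1]);cv2.imwrite("pics/s4.png",s[:,:,::-1])
i=np.hstack([g(t[85:210,225:325][...,::-1][:,:100][:, :84]),g(s[95:220,245:329][...,::-1])])
cv2.imwrite("pics/crop4.png",i)
for c in("top","side"):
  for n in("file_slumped","slumped_spine","file_next"): print(c,n,[(np.round(x["point"],1).tolist(),round(x["confidence"],2)) for x in place_of(c,n)])
E
```

```text
14.5833 [ 0.36085673 -0.33945257  0.41915187]
top file_slumped [([171.4, 290.2], 0.87)]
top slumped_spine [([196.1, 291.1], 0.56)]
top file_next []
side file_slumped [([185.4, 304.8], 0.62), ([242.2, 158.6], 0.39), ([167.4, 257.3], 0.35)]
side slumped_spine [([200.6, 298.6], 0.64), ([198.1, 406.6], 0.57)]
side file_next [([172.4, 279.6], 0.6)]
```

View pics/crop4.png

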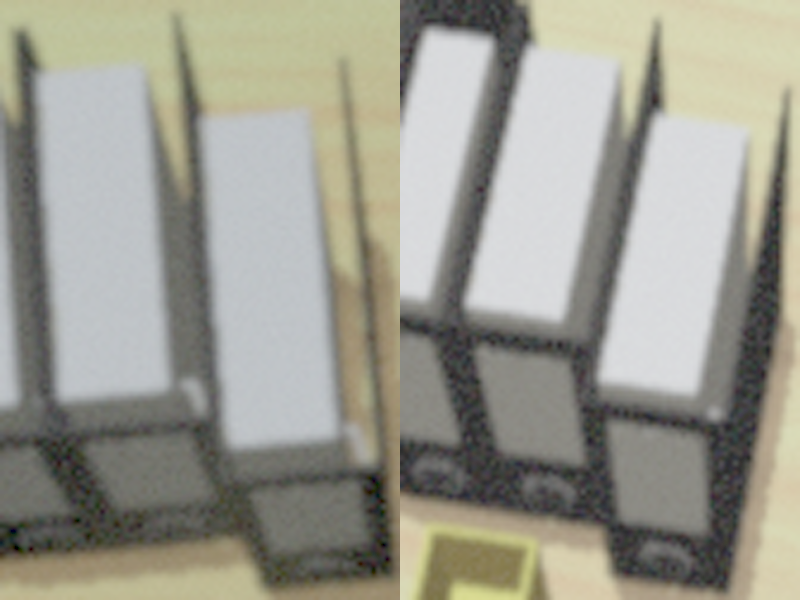

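The left half is the top view and the right half the side view. The slumped file stands parallel to file_next with a small gap. Its spine foot corners are at top (281,207)/(306,205) and side (290,215)/(314,218), against file_next's foot corner at top (276,197) and side (289,203). Now the protrusion.

```bash
python3 - <<'E'
from plan import *; from station import *
from scipy.optimize import least_squares
D=cams()
def g(c,px,z=0): return least_squares(lambda p:proj(D[c],[p[0],p[1],z])[0]-px,[.5,0]).x
def sh(n,p): print(n,p.round(4),"u,v:",np.round([p@U[:2],p@V[:2]],4))
T=lambda x,y:(225+x/4.762,85+y/4.8); S=lambda x,y:(245+(x-400)/4.762,95+y/4.8)
for n,c,p,z in[("S bl","top",T(268,588),0),("S br","top",T(388,575),0),("N br","top",T(245,535),0),("S bl","side",S(615,575),0),("S br","side",S(727,590),0),("N br","side",S(608,520),0),
 ("S paper l","top",T(228,447),.22),("S paper r","top",T(342,437),.22),("N paper l","top",T(55,402),.22),("N paper r","top",T(170,390),.22),
 ("S paper l","side",S(600,385),.22),("S paper r","side",S(697,395),.22),("N paper l","side",S(468,310),.22),("N paper r","side",S(565,322),.22)]: sh(c+" "+n,g(c,p,z))
sp=g("top",T(328,581))
for a in(15,18,20,25):
  for n,yd in(("u",U),("v",V)):
    o=ori(U,np.radians(a),yd); b=np.array([sp[0],sp[1],0])
    print(a,n,[solve_ik(b+d*U+z*Z,o) is not None for d,z in((-.07,.3),(-.06,.165),(-.03,.165),(.03,.165))])
E
```

```text
top S bl [0.5311 0.0397] u,v: [ 0.5326 -0.0028]
top S br [ 0.5371 -0.021 ] u,v: [ 0.5337 -0.0639]
top N br [0.5585 0.0515] u,v: [0.5609 0.0067]
side S bl [0.5302 0.0365] u,v: [ 0.5314 -0.006 ]
side S br [ 0.5374 -0.0276] u,v: [ 0.5335 -0.0704]
side N br [0.5616 0.0494] u,v: [0.5638 0.0044]
top S paper l [0.5463 0.04  ] u,v: [ 0.5477 -0.0038]
top S paper r [ 0.5501 -0.0093] u,v: [ 0.5476 -0.0533]
top N paper l [0.5671 0.1152] u,v: [0.5745 0.0695]
top N paper r [0.5719 0.0653] u,v: [0.5752 0.0194]
side S paper l [0.5404 0.034 ] u,v: [ 0.5414 -0.0093]
side S paper r [ 0.547  -0.0122] u,v: [ 0.5443 -0.0558]
side N paper l [0.5627 0.1066] u,v: [0.5695 0.0613]
side N paper r [0.5683 0.0594] u,v: [0.5713 0.0138]
15 u [True, True, True, True]
15 v [True, True, True, True]
18 u [True, True, True, True]
18 v [True, True, True, True]
20 u [True, True, True, True]
20 v [True, True, True, True]
25 u [True, True, True, True]
25 v [True, True, True, True]
```

```bash
python3 - <<'E'
from plan import *; from station import *
from scipy.optimize import least_squares
import cv2
D=cams()
def tri(a,b):
    f=lambda X:np.r_[proj(D["top"],X)[0]-a,proj(D["side"],X)[0]-b]
    r=least_squares(f,[.4,.1,.1]); return r.x.round(3),round(np.abs(r.fun).max(),1)
t,s=D["top"]["img"],D["side"]["img"]
def quad(i,n):
    h=cv2.cvtColor(i,cv2.COLOR_RGB2HSV); m=((abs(h[...,0].astype(int)-29)<5)&(h[...,1]>190)&(h[...,2]>40)).astype(np.uint8)
    m[:180]=0
    k,l,st,_=cv2.connectedComponentsWithStats(m); j=1+st[1:,4].argmax(); c=cv2.findContours((l==j).astype(np.uint8),0,2)[0][0]
    print(n,st[j],cv2.approxPolyDP(c,3,True)[:,0].tolist())
quad(t,"top");quad(s,"side")
print("origin",tri((273.6,279.5),(265,272.9)))
g=lambda i:cv2.resize(i,(400,600),interpolation=cv2.INTER_CUBIC)
cv2.imwrite("pics/yel.png",np.hstack([g(t[210:330,230:310]),g(s[195:315,220:300])])[...,::-1])
E
```

```text
top [248 225  13  10  56] [[249, 226], [251, 234], [260, 229], [259, 225]]Traceback (most recent call last):
  File "<stdin>", line 14, in <module>
  File "<stdin>", line 12, in quad
ValueError: attempt to get argmax of an empty sequence
```

```bash
python3 - <<'E'
import cv2,numpy as np
t,s=cv2.imread("pics/t4.png"),cv2.imread("pics/side0.png"); t=cv2.imread("pics/top0.png")
g=lambda i:cv2.resize(i,(400,600),interpolation=cv2.INTER_CUBIC)
cv2.imwrite("pics/yel.png",np.hstack([g(t[210:330,230:310]),g(s[195:315,220:300])]))
E
```

```text
(no output)
```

View pics/yel.png

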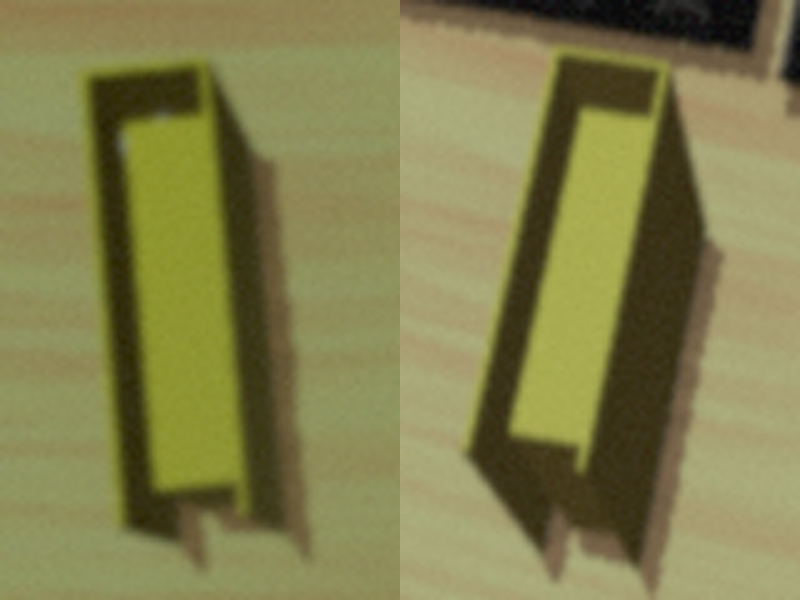

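The yellow file's top rim corners are at top-view (271,223) and (279,313), and at side-view (274,208) and (257,289). I'll triangulate its height to check gripper clearance.

```bash
python3 - <<'E'
from plan import *; from station import *
from scipy.optimize import least_squares
D=cams()
def tri(a,b):
    f=lambda X:np.r_[proj(D["top"],X)[0]-a,proj(D["side"],X)[0]-b]
    r=least_squares(f,[.4,.1,.1]); return r.x.round(3),round(np.abs(r.fun).max(),1)
print(tri((271.4,222.6),(273.6,208)),tri((246.6,224.4),(251.2,204.6)),tri((279.4,313),(256.6,289)))
b=.533*U-.036*V
for a in(5,10,15,20):
  for n,yd in(("u",U),("v",V),("-v",-V)):
    o=ori(U,np.radians(a),yd)
    print(a,n,[None if q is None else q.round(2).tolist() for q in[solve_ik(b+d*U+z*Z,o) for d,z in((-.05,.36),(-.035,.16))]])
E
```

```text
(array([0.453, 0.041, 0.225]), np.float64(0.7)) (array([0.451, 0.093, 0.219]), np.float64(0.5)) (array([0.271, 0.025, 0.216]), np.float64(0.5))
5 u [[-0.27, 0.4, 0.31, 1.65, -0.15, 1.03, 0.17], [-0.24, 0.7, 0.31, 1.95, -0.46, 0.47, 0.47]]
5 v [[-0.04, 0.39, -0.05, 1.64, 0.02, 1.03, 1.56], [-0.08, 0.68, 0.01, 1.94, -0.02, 0.44, 1.6]]
5 -v [[-0.45, 0.44, 0.63, 1.65, -0.32, 1.06, -1.22], [-0.42, 0.78, 0.66, 1.95, -0.86, 0.62, -0.69]]
10 u [[-0.27, 0.36, 0.31, 1.73, -0.15, 0.9, 0.17], [-0.21, 0.67, 0.25, 2.04, -0.56, 0.31, 0.57]]
10 v [[-0.04, 0.34, -0.05, 1.73, 0.02, 0.9, 1.56], [-0.08, 0.66, 0.02, 2.03, -0.05, 0.28, 1.63]]
10 -v [[-0.46, 0.39, 0.62, 1.74, -0.32, 0.92, -1.22], [-0.38, 0.73, 0.56, 2.04, -1.0, 0.46, -0.56]]
15 u [[-0.27, 0.31, 0.29, 1.82, -0.16, 0.76, 0.17], [-0.15, 0.65, 0.14, 2.13, -0.72, 0.14, 0.73]]
15 v [[-0.04, 0.3, -0.05, 1.82, 0.02, 0.76, 1.56], [-0.07, 0.65, 0.01, 2.13, -0.07, 0.11, 1.65]]
15 -v [[-0.47, 0.35, 0.59, 1.83, -0.33, 0.79, -1.21], [-0.27, 0.68, 0.35, 2.13, -1.19, 0.25, -0.36]]
20 u [[-0.25, 0.28, 0.26, 1.91, -0.16, 0.62, 0.17], [0.59, 0.97, -1.35, 2.2, 1.56, 1.03, -1.56]]
20 v [[-0.03, 0.27, -0.05, 1.9, 0.02, 0.62, 1.56], [0.59, 0.97, -1.35, 2.2, 1.56, 1.03, 0.01]]
20 -v [[-0.46, 0.3, 0.55, 1.91, -0.34, 0.64, -1.2], [0.08, 0.65, -0.25, 2.22, 1.94, 0.17, 2.78]]
```

Yellow is about 222 mm tall, so at a tip height of 170 mm with a 10° tilt the gripper body passes above everything. I'll push most of the way in, then look.

```bash
cat > push.py <<'E'
from plan import *; from station import *
import cv2
b=.533*U-.036*V; D_=np.array([np.cos(.09),np.sin(.09),0]); o2=ori(D_,np.radians(10),np.array([-np.sin(.09),np.cos(.09),0]))
def go(steps):
    try:
        move_ptp(b-.05*D_+.36*Z,o2); line_to(b-.035*D_+.17*Z,feed=.25); print(get_clock(),get_force().round(1))
        for d in steps:
            line_to(b+d*D_+.17*Z,feed=.05); f=get_force(); print(d,get_clock(),f.round(1))
            if np.linalg.norm(f)>30: print("stop"); break
        p=get_tcp_pos(); line_to(p-.03*D_,feed=.15); line_to(p-.04*D_+.19*Z,feed=.3); move_ptp([.36,-.34,.42],ov)
    except MotionError as e: print("ERR",e)
    print(get_clock())
def look(n):
    g=lambda i:(255*(cv2.resize(i,(400,600),interpolation=cv2.INTER_CUBIC)/255.)**0.5).astype(np.uint8)
    t,s=camera("top")["img"],camera("side")["img"]
    cv2.imwrite(n,np.hstack([g(t[85:210,225:309]),g(s[95:220,245:329])])[...,::-1])
E
python3 - <<'E'
from push import *
go([-.02,-.014,-.008,-.002,.004,.009,.013]); look("pics/crop5.png")
E
```

```text
17.5917 [0.4 0.2 0. ]
-0.02 18.0417 [0.1 0.5 0.8]
-0.014 18.3083 [-0.2  0.  -0.3]
-0.008 18.575 [-0.3  0.6  0.7]
-0.002 18.8417 [-0.4  0.1 -0.1]
0.004 19.1083 [-1.3 -0.8 -0.7]
0.009 19.3583 [-0.7 -0.2  0.5]
0.013 19.6083 [-2.2 -0.3  0.8]
22.175
```

View pics/crop5.png

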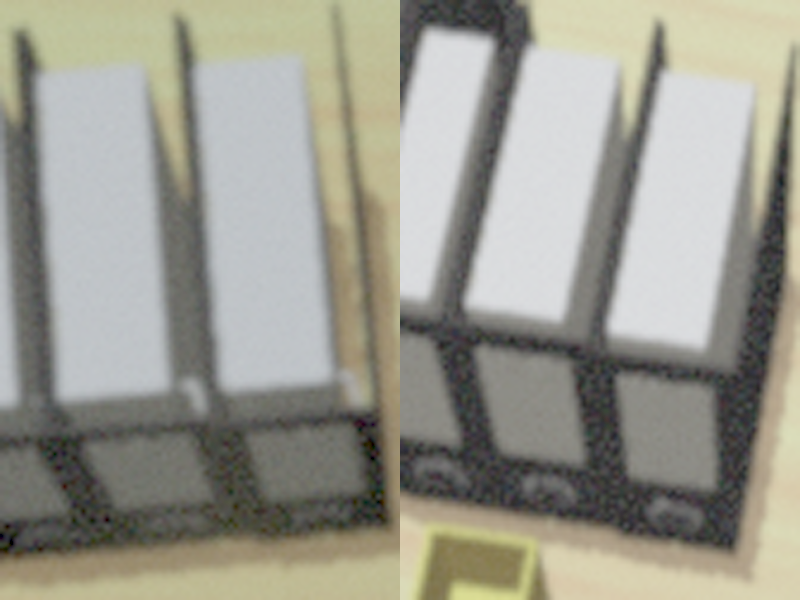

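In both halves the file is nearly flush, with its paper front edge at crop (222,390) against about 385 extrapolated from file_next. I'll measure the remainder at sub-pixel level from averaged frames.

```bash
cat > flush.py <<'E'
from push import *
from scipy.optimize import least_squares
def g_(D,px,z): return least_squares(lambda p:proj(D,[p[0],p[1],z])[0]-px,[.5,0]).x
def edge(img,cols,lo,hi):
    out=[]
    for c in cols:
        r=img[lo:hi,c]; k=cv2.GaussianBlur(r.reshape(-1,1),(1,3),0.8).ravel(); d=-np.diff(k); j=int(d.argmax())
        w=d[max(0,j-2):j+3].clip(0); out.append((c,lo+(w*np.arange(max(0,j-2),max(0,j-2)+len(w))).sum()/w.sum()+.5))
    return np.array(out)
def measure():
    for cn,sets in(("top",{"N":(range(239,259),150,176),"S":(range(274,293),150,176)}),("side",{"N":(range(261,278),148,170),"S":(range(290,308),150,176)})):
        D=camera(cn); im=np.mean([D["img"]]+[camera(cn)["img"] for _ in range(4)],0).mean(2)
        P={k:np.array([g_(D,p,.22) for p in edge(im,*v)]) for k,v in sets.items()}
        def line(Q):
            med=Q; 
            for _ in range(3):
                c=np.polyfit(med[:,1],med[:,0],1); e=abs(np.polyval(c,med[:,1])-med[:,0]); med=med[e<=max(.0015,np.percentile(e,80))]
            return c,len(med)
        (n,a),(s,b2)=line(P["N"]),line(P["S"])
        y=P["S"][:,1].mean(); yn=P["N"][:,1].mean(); m=-(n[0])
        print(cn,"yaw N %.3f S %.3f"%(-n[0],-s[0]),a,b2,"x_N %.4f x_S %.4f dy %.4f"%(np.polyval(n,yn),np.polyval(s,y),yn-y),
          {ps:round(1000*(np.polyval(n,yn)+np.tan(ps)*(yn-y)*1-np.polyval(s,y)),1) for ps in(.08,.09,.1)})
E
python3 - <<'E'
from flush import *
measure(); print(get_clock())
E
```

```text
top yaw N 0.085 S 0.076 20 19 x_N 0.5704 x_S 0.5737 dy 0.0713 {0.08: np.float64(2.4), 0.09: np.float64(3.1), 0.1: np.float64(3.8)}
side yaw N 0.082 S 0.084 17 18 x_N 0.5667 x_S 0.5699 dy 0.0695 {0.08: np.float64(2.4), 0.09: np.float64(3.1), 0.1: np.float64(3.8)}
22.775
```

Both views agree: about 2.7 mm still stick out and the yaw matches. One more push.

```bash
python3 - <<'E'
from flush import *
go([-.01,.010,.0157]); measure(); look("pics/crop6.png"); t=camera("top"); cv2.imwrite("pics/final_top.png",t["img"][...,::-1]); print(get_clock())
E
```

```text
25.0833 [ 1.  -0.1 -0.7]
-0.01 25.7333 [-0.3 -0.6 -0.3]
0.01 26.2833 [-0.3 -0.5  0.8]
0.0157 26.55 [-0.8  0.6 -0.4]
29.1167
top yaw N 0.085 S 0.082 20 19 x_N 0.5704 x_S 0.5765 dy 0.0713 {0.08: np.float64(-0.4), 0.09: np.float64(0.3), 0.1: np.float64(1.0)}
side yaw N 0.082 S 0.091 17 18 x_N 0.5667 x_S 0.5727 dy 0.0687 {0.08: np.float64(-0.4), 0.09: np.float64(0.2), 0.1: np.float64(0.9)}
29.7667
```

View pics/final_top.png

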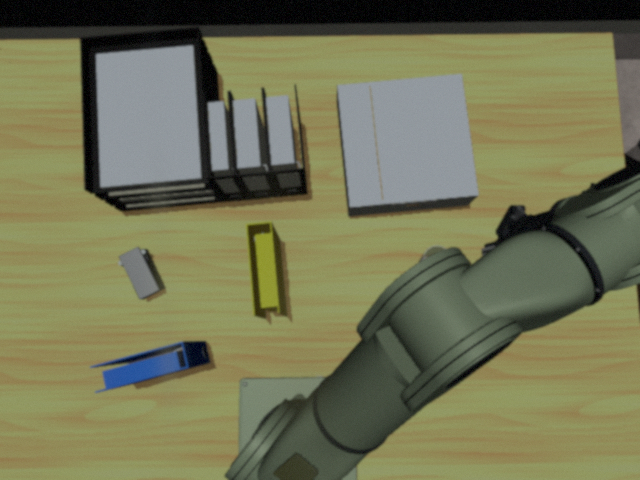

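The three files stand in line, with spines flush along (225–305, 190–205) and a measured remainder under 0.5 mm. The carton, punch, and blue and yellow files are where they were. The arm touches nothing.

```bash
python3 -c "
from station import *
print(get_force().round(1)); print(hand_in())"
```

```text
[0.6 0.4 0.9]
the job is handed in; nothing more can be done
None
```

The slumped file now stands upright beside file_next, its spine flush to within about 0.5 mm by camera. The job is handed in at about 30 s on the robot's clock; in the last picture nothing else visible had moved, though the arm hid the two glasses.

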